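Load a tea tin under the hold-down arm of a bench labeller

ROBOT

A 6-joint arm with a two-finger parallel gripper is mounted at the origin on the work surface. World frame = base frame: x ahead of the robot, y to its left, z up, the work surface at z = 0. Lengths are in m, angles in rad, forces in N, time in s.
With the tool pointing down it reaches from about 0.2 to 0.875 m from the base axis. Payload 3.4 kg.
Tool frame: the origin (TCP) lies between the finger pads; the fingertips stand ctrl.tips_ahead ahead of it and the grasp point (between the pads) lies 5 mm behind it (ctrl.tips_ahead is the distance from the TCP to the fingertips, in m); z points along the fingers, y is the line along which they close (so a half turn about z gives the same grasp; the last joint's range is limited). The gripper opens to 94 mm and grips with 3 to 60 N. Pads are 16 mm wide; open, the fingers measure 119 mm over their backs; the gripper's body (75 mm by 177 mm) begins 78 mm behind the grasp point.
Start: joints at [-1.312, 0.276, 1.505, -0, 1.361, -0.121], TCP at [0.213, -0.534, 0.219] pointing down, gripper open.
Joint ranges: [-2.89, 2.89], [-0.75, 2.08], [0.22, 2.7], [-1.18, 4.32], [0.11, 2.71], [-2.7, 2.7]. Speed limits (rad/s): [2.57, 2.57, 3.14, 3.14, 3.14, 3.14].

INTERFACE

Orientations are given as [roll, pitch, yaw] about the fixed x, y, z axes, in that order (R = Rz(yaw) Ry(pitch) Rx(roll)).
In Python, from workcell import ctrl gives the robot as it stands.
- The arm moves only by the tool drive_tool, never from a script. Its argument "commands" is a list of rows, each an object of numbers: "dx", "dy", "dz": the shift along the tool's x, y, z in m; "wx", "wy", "wz": the turn, a rotation vector about the tool's x, y, z in rad; "fingers": the finger opening in m, from 0 to 0.094. A call has exactly 8 rows; each row is the pose to reach, as a shift and turn from the pose commanded when the call began, along the tool's axes at that moment; what a row does not reach only later rows make up. A row lasts 1/8 s, in which the tool goes at most 62.5 mm and 10.7 degrees, less where a joint would pass 70% of its speed; a pose out of reach is approached as far as the arm can. A call with a gripper value outside its range is refused whole. The fingers move at their own pace and stop on an object; "squeeze" is the grip in N (left out, the last holds). Time passes only in rows, so rows that repeat a pose let the fingers close, or fill a call up. It gives the time, the measured TCP pose, the force, the opening and the grip force at its end, in the units of the state.
- ctrl.get_state(): the state, without advancing time (a new reading comes with each control period).
- ctrl.get_image(name): name is "side" or "top"; returns a dict with "img" (384x512x3 uint8, red, green, blue), "depth" (384x512 float32, m along the optical axis (not along the pixel's ray), 0 where there is no reading), "K" (3x3 intrinsics, pixels), "D" ([k1, k2, p1, p2, k3] as OpenCV has them; the pictures are not rectified), "T" (4x4, takes a point from camera to world coordinates). Camera axes: x right, y up, looking along -z (the intrinsics and any distortion apply to the point x, -y, -z); pixel columns grow to the right and rows downward; lengths in m; the calibration is good to about 2 mm. A picture is of the moment at which its call begins.
- ctrl.job_done(): hands the job in; it is judged then, once.
The state is a dict: "t": time; "q": joint angles; "joint_vel": joint speeds; "joint_torque": joint torques, N m; "position": TCP position; "ee_rot": TCP orientation; "wrist_force": force on the tool from outside, world axes, zero at the start; "moment": the same for the moment, N m; "finger_gap": finger opening in m; "grasp_force": force on a finger pad.
Only numpy, scipy, OpenCV 4.12 (cv2) and the standard library are available. Lean on these libraries where they do the work, as an engineer would, in place of code of your own. Each camera call takes 0.05 s, during which the arm holds its last target. There are 200 camera calls.

TASK

Load the blank tea tin into the bench labeller, ready for its label: push the sprung hold-down arm back, tuck the tin in beneath its roller so that it lies down in the cradle between the two drive rollers, and slide it along until its base is pressed snugly home against the side guide. Then let go, leaving the arm bearing down on the tin; the tin is thin-walled and dents easily, so feel your way and never force it, and leave the labelled tin and the other things where they are.

Things in the scene. Friction and masses are not known exactly. Their poses are not given: they have to be found in the camera images.
- labeler: Bench labeller for round tins, grey, fixed; base 300 x 250 mm. Origin on the counter below the middle of the cradle; +x to its rear (label roll, beyond x = 120 mm, 90 mm high), -x to its open front where tins go in (nothing there above z = 50 mm), +y along the rollers, z up. Low side plates at y = -115 and +115 mm, 71 mm high.
- cradle (a point): Where the middle of a tin's axis lies when seated in mid cradle: labeller x = 0, y = 0, z = 80 mm, axes as the labeller's. The cradle is two braked rubber drive rollers along y, diameter 25 mm, 200 mm long, at labeller x = -29 and +29 mm, axes at z = 49 mm (tops 61.5 mm), so a tin coming in from the front clears them with its axis above z = 92 mm.
- hold_arm (a joint): Sprung hold-down arm, a steel yoke 48 mm wide leaning forward over the cradle. 0 = at rest on its stop; grows (rad) as it swings up and back, to 0.9; about 0.17 on a seated tin, on which it bears from above and behind with about 5 N. Pushing its roller from the front swings it back at about 6 to 10 N; pressing down on the roller drives it onto its stop and jams.
- pivot (a point): Pivot of the hold-down arm, low behind the cradle: labeller x = 104, y = 0, z = 56 mm. The roller's axis is 99 mm from it; at rest it is at labeller x = 14, z = 98 mm.
- press_roller: Free-turning rubber roller at the end of the hold-down arm, diameter 20 mm, 36 mm long along the labeller's y, middle at labeller y = 0; origin at its middle. Its own turn about its axis means nothing. Pressed against it with over 18 N (jammed), the tin dents.
- guide: Side guide of the labeller: aluminium T-shaped blade between the drive rollers, firmly clamped at a setting of labeller y = 26 to 52 mm (it varies). Origin: on the face that looks to labeller -y and stops the tin's base, at x = 0, z = 0; axes as the labeller's. Its top is at z = 64 mm: fingers on a seated tin's ends pass over it if they reach less than 12 mm below the tin's axis.
- tin: The blank tea tin: bare metal cylinder with slip lid, no paper label, diameter 60, 62 mm long, 80 to 150 g, thin wall. Lies in one of the tray's troughs, axis 41 mm above the counter. Origin mid axis; its y is the cylinder axis, +y to the base, -y to the lid; rolled about y by any angle. Grip its flat ends from above (62 mm). Friction on the rollers and arm 0.35 to 0.85.
- tin_base (a point): Centre of the blank tin's base (the flat end away from the lid), on its axis, 31 mm from its middle. A snug seat against the guide takes a push of about 5 to 10 N on the guide itself, on top of the drag of the arm and rollers (3 to 8 N); over 12 N on the guide dents the rim.
- tray: Wooden tin tray fixed to the counter, 170 x 100 mm, 6 mm thick, with two troughs along its y at x = -37.5 and +37.5 mm, each of two 40 mm long round ribs, so that a tin overhangs them 11 mm at each end. Origin under its centre.
- labelled_tin: Bystander: a tin like the blank one that already wears its label, a band of brown kraft paper round its middle, lying in the other trough. Origin mid axis, y along the axis.
- tea_bowl: Bystander: ceramic tea bowl, 84 mm across, 62 mm high. Origin under its centre.
- gift_box: Bystander: wooden gift box 90 x 90 x 75 mm. Origin under its centre.
- standing_caddy: Bystander: tea caddy standing upright, diameter 66 mm, 100 mm high. Origin under its centre.
Mind the look-alikes: they are no part of the job. Leave any green or purple look-alike of the tin alone.

How it is judged:
On the way:
1. the tin's base is pressed snug against the side guide (over 4 N) while it lies under the hold-down roller (contact force between tin and guide above 4 N and contact force between tin and press_roller above 1 N), for 0.2 s.
At the end, for the whole second after the job is handed in: The tin lies in the cradle on both drive rollers (axis within 4 mm and 0.06 rad of the cradle line), its base within 1.5 mm of the guide's face, the hold-down arm's roller bears on it with more than 2.5 N, and it is at rest (x of tin in the frame of labeler between -0.004 and 0.004 m and z of tin in the frame of labeler between 0.076 and 0.084 m and angle between the y axis of tin and the y axis of labeler, either way round below 0.06 rad and y of tin_base in the frame of guide between -0.0015 and 0.002 m and contact force between press_roller and tin above 2.5 N and linear speed of tin below 0.01 m/s and value of joint hold_arm between 0.12 and 0.22 rad); the robot touches nothing.
It fails at once if the tin is rammed against the side guide with more than 12 N (contact force between tin and guide above 12 N).
It fails at once if the thin tin is forced against the labeller (rollers, arm and guide together) with more than 35 N (contact force between tin and labeler above 35 N).
It fails at once if the hold-down roller is jammed or squeezed by the tin with more than 18 N (contact force between tin and press_roller above 18 N).
It fails at once if the labelled tin, tea bowl, gift box or standing caddy is moved by more than 15 mm (distance of any of labelled_tin, tea_bowl, gift_box, standing_caddy from where it was at the start of the episode above 0.015 m).
It also fails if it takes over 58 s, if anything falls off the work surface, if the arm or the gripper's body presses on something with over 40 N, if the wrist force passes 120 N, or if a joint passes its speed limit or range.

## Working session

There is one attempt and no reset: what is moved stays moved. The work goes in short steps, Python scripts to look and compute and a tool call to move; the robot and the scene stay as the last step left them, time stands still between calls to the robot, and variables do not carry over. Pictures are saved under pics/ and viewed, at most 10 in all, crops included, and the job is handed in when it is done.

Besides the shell and the picture viewer there is one more tool, called after "Call:" as name([rows], argument=value, ...), one row to a line, values as JSON. drive_tool: Moves the arm, as the interface text tells. Its arguments: {"type":"object","properties":{"commands":{"type":"array","items":{"type":"object","properties":{"dx":{"type":"number"},"dy":{"type":"number"},"dz":{"type":"number"},"wx":{"type":"number"},"wy":{"type":"number"},"wz":{"type":"number"},"fingers":{"type":"number"}}}},"squeeze":{"type":"number"}},"required":["commands"]}

```bash
mkdir -p pics; cat > h.py <<'E'
import numpy as np, cv2
from workcell import ctrl
def grab(n):
    d=ctrl.get_image(n); np.savez('pics/%s.npz'%n,**{k:d[k] for k in d}); return d
def cloud(d):
    K,D,T=np.array(d['K'],float),np.array(d['D'],float),np.array(d['T'])
    v,u=np.mgrid[0:384,0:512]; p=cv2.undistortPoints(np.stack([u,v],-1).reshape(-1,1,2).astype(float),K,D).reshape(384,512,2)
    z=d['depth']; P=np.stack([p[...,0]*z,-p[...,1]*z,-z],-1)
    W=P@T[:3,:3].T+T[:3,3]; W[z<=0]=np.nan; return W
E
python3 - <<'E'
from h import *
s=ctrl.get_state(); print(s['t'],s['position'],s['ee_rot'],s['wrist_force'],ctrl.tips_ahead)
for n in('top','side'):
    d=grab(n); cv2.imwrite('pics/%s0.png'%n,d['img'][...,::-1]); print(n,np.array(d['T']).round(3).tolist(),np.array(d['K'])[0],(d['depth']>0).mean())
E
```

```text
0.0 [ 0.21301863 -0.53351138  0.21861696] [-3.13982254e+00 -2.16485150e-04  3.79774629e-01] [1.23331622 0.74273348 0.57954954] 0.014
top [[-0.005, 0.999, -0.036, 0.487], [-1.0, -0.004, 0.018, -0.021], [0.018, 0.036, 0.999, 1.096], [0.0, 0.0, 0.0, 1.0]] [385.99300656   0.         252.59744228] 0.9960988362630209
side [[-0.999, 0.032, -0.039, 0.501], [-0.05, -0.632, 0.773, 1.107], [-0.0, 0.774, 0.633, 1.013], [0.0, 0.0, 0.0, 1.0]] [459.60887987   0.         258.06774729] 0.9960784912109375
```

View pics/top0.png

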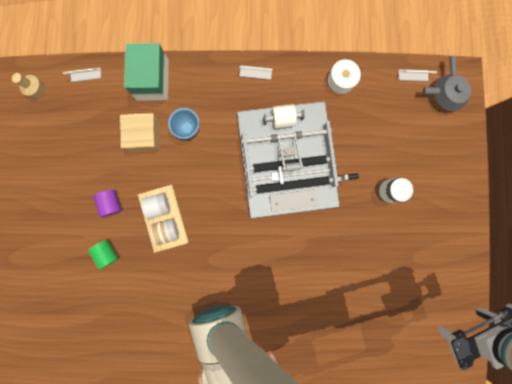

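View pics/side0.png

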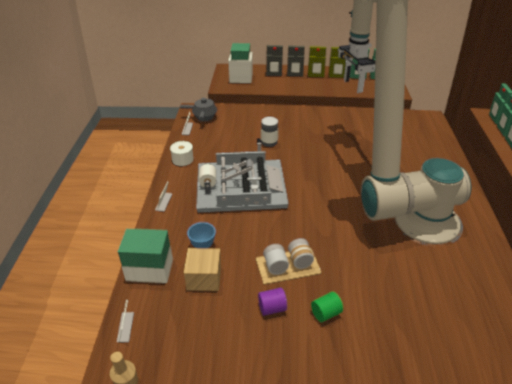

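```bash
python3 - <<'E'
import cv2,numpy as np
a=cv2.imread('pics/top0.png');b=cv2.imread('pics/side0.png')
r=lambda i,x,y,w,h,W,H:cv2.resize(i[y:y+h,x:x+w],(W,H),interpolation=cv2.INTER_CUBIC)
o=np.vstack([np.hstack([r(a,130,175,65,85,400,300)[:, :],r(b,250,230,80,60,400,300)]),np.hstack([r(a,230,95,133,100+33,400,300)*1,r(b,190,140,110,82,400,300)])])
cv2.imwrite('pics/c1.png',o)
E
```

```text
(no output)
```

View pics/c1.png

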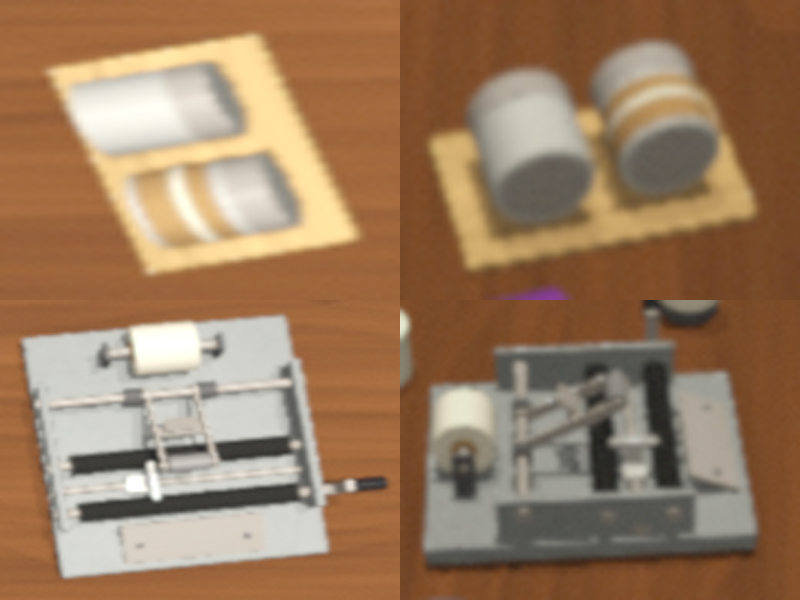

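```bash
cat > m.py <<'E'
from h import *
d=dict(np.load('pics/top.npz')); W=cloud(d); s=dict(np.load('pics/side.npz')); S=cloud(s)
v,u=np.mgrid[0:384,0:512]
# counter bias
for n,w in(('top',W),('side',S)):
    m=(abs(w[...,0]-.45)<.12)&(abs(w[...,1]-.02)<.2)&(w[...,2]<.004); print(n,'counter z',np.nanmedian(w[...,2][m]))
# labeller
hsv=cv2.cvtColor(d['img'],cv2.COLOR_RGB2HSV)
reg=(u>225)&(u<350)&(v>90)&(v<225)
m=reg&(W[...,2]>.005)
n,l,st,_=cv2.connectedComponentsWithStats(m.astype(np.uint8)); k=1+st[1:,4].argmax(); m=l==k
base=m&(W[...,2]<.03)
print('base heights',np.percentile(W[...,2][base],[5,25,50,75,95]))
P=W[m][:,:2]; r=cv2.minAreaRect((P*1000).astype(np.float32)); print('rect',r)
# side plates
for lo,hi in((.066,.076),):
    q=reg&(W[...,2]>lo)&(W[...,2]<hi); n,l,st,c=cv2.connectedComponentsWithStats(q.astype(np.uint8))
    for i in range(1,n):
        if st[i,4]>15: print(st[i],cv2.minAreaRect((W[l==i][:,:2]*1000).astype(np.float32)))
# tins
for n,w,img in(('top',W,d['img']),('side',S,s['img'])):
    t=(w[...,2]>.03)&(w[...,0]>.38)&(w[...,0]<.6)&(w[...,1]>.18)&(w[...,1]<.42)
    k,l,st,c=cv2.connectedComponentsWithStats(t.astype(np.uint8))
    for i in range(1,k):
        if st[i,4]>30: print(n,st[i],np.nanmean(w[l==i],0).round(4),w[l==i][:,2].max(),cv2.minAreaRect((w[l==i][:,:2]*1000).astype(np.float32)))
E
python3 m.py
```

```text
top counter z 0.0002717527838570488
side counter z -0.0008361548281012876
base heights [0.02305832 0.02507821 0.02641012 0.02769974 0.02921909]
rect ((625.302734375, -149.3730926513672), (305.7921142578125, 273.92449951171875), 7.652054786682129)
[301 109   4   9  21] ((743.1182250976562, -175.63729858398438), (21.43341636657715, 7.79210090637207), 1.0867758989334106)
[264 113   3   9  17] ((731.4887084960938, -73.82736206054688), (22.365921020507812, 5.748546123504639), 1.3018097877502441)
[327 121  12  66 213] ((634.0003662109375, -254.0728759765625), (178.68165588378906, 9.64804458618164), 6.827502250671387)
[275 122  21   6  49] ((711.37451171875, -127.52310180664062), (7.209599494934082, 54.00696563720703), 5.553984642028809)
[242 131  11  66 196] ((606.7789306640625, -25.133392333984375), (176.30789184570312, 8.058059692382812), 6.988675117492676)
top [ 93 190  28  27 510] [0.5033 0.3589 0.0528] 0.06494680952879972 ((502.5572204589844, 364.0753173828125), (63.41286087036133, 58.907249450683594), 19.178813934326172)
top [141 192  30  28 571] [0.4948 0.2221 0.0632] 0.075387756898
[... 435 characters left out ...]
2052001953)
side [288 241  26  25 474] [0.4277 0.2156 0.0574] 0.07537313559328052 ((425.6963806152344, 204.75875854492188), (59.65212631225586, 62.953365325927734), 15.767375946044922)
side [264 244  25  28 499] [0.4963 0.2367 0.0578] 0.07397805216280262 ((496.0666198730469, 227.49192810058594), (56.57884979248047, 67.9076919555664), 16.516347885131836)
side [259 288  28  25 524] [0.5002 0.3767 0.0509] 0.06311803156025286 ((501.0562438964844, 368.5494079589844), (61.31291961669922, 58.161224365234375), 17.867341995239258)
side [311 298  10  17  90] [0.388  0.3851 0.0474] 0.06401864302775528 ((383.7434387207031, 383.4999694824219), (19.885217666625977, 38.380672454833984), 24.108001708984375)
```

```bash
cat >> h.py <<'E'
LO=np.array([.6204,-.1396]); LY=0.1185
def l2w(p,O=None,yaw=None):
    O=LO if O is None else O; yaw=LY if yaw is None else yaw
    c,s=np.cos(yaw),np.sin(yaw); p=np.asarray(p,float)
    return np.stack([O[0]+c*p[...,0]-s*p[...,1],O[1]+s*p[...,0]+c*p[...,1],p[...,2]],-1)
def proj(d,Wp):
    T=np.array(d['T']);C=(Wp-T[:3,3])@T[:3,:3]; C=C*[1,-1,-1]
    return cv2.projectPoints(C.reshape(-1,1,3),np.zeros(3),np.zeros(3),np.array(d['K'],float),np.array(d['D'],float))[0].reshape(Wp.shape[:-1]+(2,))
def ortho(d,x0,x1,y0,y1,z,s=.5e-3,**k):
    # rows: x decreasing downward ; cols: y decreasing to the right
    X,Y=np.meshgrid(np.arange(x1,x0,-s),np.arange(y1,y0,-s),indexing='ij')
    uv=proj(d,l2w(np.stack([X,Y,X*0+z],-1),**k)).astype(np.float32)
    return cv2.remap(d['img'],uv[...,0],uv[...,1],cv2.INTER_CUBIC)
E
python3 - <<'E'
from h import *
d=dict(np.load('pics/top.npz')); s=dict(np.load('pics/side.npz'))
a=ortho(d,-.15,.15,-.13,.13,.0615,1e-3); b=ortho(s,-.15,.15,-.13,.13,.0615,1e-3)
o=np.hstack([a,b]); 
for i in range(0,300,50): o[i,::4]=(255,0,0)
for j in (30,80,130,180,230): o[::4,j]=o[::4,260+j]=(255,0,0)
cv2.imwrite('pics/o1.png',cv2.resize(o,(780,450))[...,::-1])
# profile along x across rollers, clear of clutter y in 60..90 & -90..-60
g=cv2.cvtColor(a,cv2.COLOR_RGB2GRAY).astype(float)
for y0,y1 in((55,90),(-90,-55)):
    p=g[:,130-y1:130-y0].mean(1); print(y0,[(150-i,int(p[i])) for i in range(95,205,3)])
E
```

```text
55 [(55, 156), (52, 187), (49, 199), (46, 208), (43, 211), (40, 211), (37, 211), (34, 211), (31, 211), (28, 211), (25, 212), (22, 212), (19, 212), (16, 212), (13, 212), (10, 213), (7, 214), (4, 213), (1, 196), (-2, 128), (-5, 64), (-8, 59), (-11, 61), (-14, 60), (-17, 58), (-20, 56), (-23, 90), (-26, 160), (-29, 200), (-32, 212), (-35, 213), (-38, 207), (-41, 214), (-44, 216), (-47, 201), (-50, 210), (-53, 214)]
-90 [(55, 167), (52, 190), (49, 202), (46, 209), (43, 210), (40, 210), (37, 209), (34, 210), (31, 210), (28, 210), (25, 210), (22, 210), (19, 210), (16, 210), (13, 211), (10, 211), (7, 212), (4, 210), (1, 182), (-2, 107), (-5, 59), (-8, 60), (-11, 61), (-14, 60), (-17, 58), (-20, 53), (-23, 93), (-26, 165), (-29, 199), (-32, 209), (-35, 210), (-38, 204), (-41, 214), (-44, 208), (-47, 196), (-50, 209), (-53, 211)]
```

View pics/o1.png

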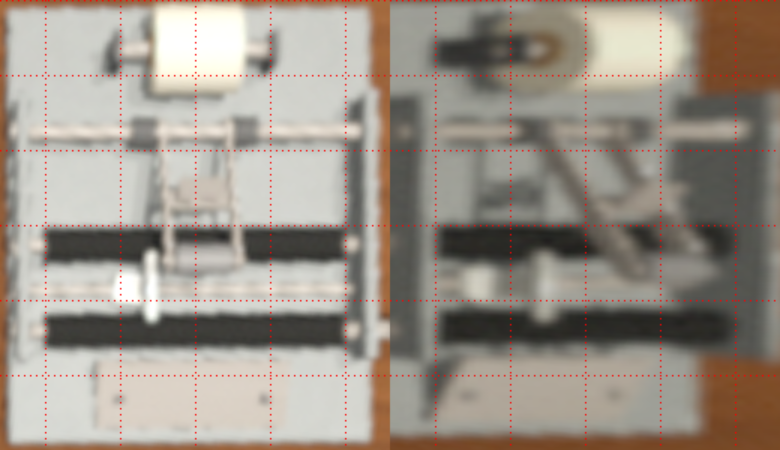

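```bash
python3 - <<'E'
from h import *
d=dict(np.load('pics/top.npz')); s=dict(np.load('pics/side.npz'))
for n,im in(('top',d),('side',s)):
    a=ortho(im,-.15,.15,-.13,.13,.0575,.5e-3); g=cv2.cvtColor(a,cv2.COLOR_RGB2GRAY).astype(float)
    m=(g<95).astype(np.uint8); k,l,st,c=cv2.connectedComponentsWithStats(m)
    for i in range(1,k):
        if st[i,2]>100 and st[i,3]<70:
            r,cc=np.nonzero(l==i); Y=130-cc/2; X=150-r/2
            ys=[y for y in np.arange(-95,96,1.) if not -40<y<35]; xm=[X[abs(Y-y)<.6].mean() for y in ys]
            f=np.polyfit(ys,xm,1); print(n,'roller x=',f[1].round(2),'slope',f[0].round(4),'ends',Y.min(),Y.max())
    b=ortho(im,-.15,.15,-.13,.13,.064,.5e-3); g=cv2.cvtColor(b,cv2.COLOR_RGB2GRAY).astype(float)
    for x in(-30,-35,-40,-45,-50,-55): 
        row=g[int((150-x)*2)-2:int((150-x)*2)+3].mean(0); print(n,x,[(130-j/2,int(row[j])) for j in range(184,226,2)])
# tray
for n,im in(('top',d),('side',s)):
    W=cloud(im); h=cv2.cvtColor(im['img'],cv2.COLOR_RGB2HSV)
    t=(W[...,0]>.34)&(W[...,0]<.57)&(W[...,1]>.11)&(W[...,1]<.32)&(W[...,2]>.0025)
    k,l,st,c=cv2.connectedComponentsWithStats(t.astype(np.uint8)); i=1+st[1:,4].argmax()
    q=(l==i); print(n,'tray',cv2.minAreaRect((W[q][:,:2]*1000).astype(np.float32)))
    q&=W[...,2]<.012; print(n,'tray flat',cv2.minAreaRect((W[q][:,:2]*1000).astype(np.float32)))
E
```

```text
top roller x= nan slope nan ends 21.5 99.5
top roller x= nan slope nan ends -100.5 -33.0
top roller x= -69.89 slope -0.0035 ends -100.0 99.0
top -30 [(38.0, 160), (37.0, 152), (36.0, 150), (35.0, 161), (34.0, 179), (33.0, 200), (32.0, 221), (31.0, 233), (30.0, 237), (29.0, 234), (28.0, 223), (27.0, 202), (26.0, 180), (25.0, 159), (24.0, 141), (23.0, 135), (22.0, 136), (21.0, 140), (20.0, 149), (19.0, 157), (18.0, 159)]
top -35 [(38.0, 224), (37.0, 208), (36.0, 195), (35.0, 191), (34.0, 196), (33.0, 209), (32.0, 226), (31.0, 242), (30.0, 252), (29.0, 254), (28.0, 249), (27.0, 237), (26.0, 222), (25.0, 203), (24.0, 188), (23.0, 179), (22.0, 173), (21.0, 176), (20.0, 183), (19.0, 187), (18.0, 188)]
top -40 [(38.0, 223), (37.0, 207), (36.0, 196), (35.0, 191), (34.0, 198), (33.0, 215), (32.0, 236), (31.0, 253), (30.0, 255), (29.0, 255), (28.0, 250), (27.0, 241), (26.0, 227), (25.0, 212), (24.0, 200), (23.0, 191), (22.0, 187), (21.0, 188), (20.0, 190), (19.0, 191), (18.0, 193)]
top -45 [(38.0, 227), (37.0, 211), (36.0, 201), (35.0, 198), (34.0, 207), (33.0, 226), (32.0, 244), (31.0, 254), 
[... 2315 characters left out ...]
67), (29.0, 166), (28.0, 162), (27.0, 156), (26.0, 150), (25.0, 144), (24.0, 138), (23.0, 133), (22.0, 127), (21.0, 120), (20.0, 115), (19.0, 110), (18.0, 108)]
top tray ((457.951416015625, 213.5789794921875), (185.6024932861328, 116.53112030029297), 15.441330909729004)
top tray flat ((457.951416015625, 213.5789794921875), (185.6024932861328, 116.53112030029297), 15.441330909729004)
side tray ((461.5609436035156, 215.06430053710938), (178.20352172851562, 108.4632339477539), 17.525466918945312)
side tray flat ((461.5609436035156, 215.06430053710938), (178.20352172851562, 108.4632339477539), 17.525466918945312)<stdin>:9: RuntimeWarning: Mean of empty slice.
  ret = ret.dtype.type(ret / rcount)
```

```bash
cat >> h.py <<'E'
from scipy.spatial.transform import Rotation as Ro
LO=l2w([-.0412,0,0])[:2]; LY=.122
TINW=np.array([.4958,.226,.041]); TY=.288; TAU=.26
def rot(yaw,tau=TAU): return Ro.from_euler('xyz',[np.pi,-tau,yaw])
def tcp_for(axis,R,back=.007): return np.asarray(axis)-back*R.as_matrix()[:,2]
def delta(pos,R,s=None):
    s=s or ctrl.get_state(); A=Ro.from_euler('xyz',s['ee_rot'])
    print('t',round(s['t'],2),'d',A.inv().apply(np.asarray(pos)-s['position']).round(4),'w',(A.inv()*R).as_rotvec().round(4))
def rep():
    s=ctrl.get_state(); A=Ro.from_euler('xyz',s['ee_rot']); ax=s['position']+.007*A.as_matrix()[:,2]
    c,q=np.cos(LY),np.sin(LY); p=ax[:2]-LO
    print('t',round(s['t'],2),'axis in lab',np.round([c*p[0]+q*p[1],-q*p[0]+c*p[1],ax[2]],4),'F lab',np.round(Ro.from_euler('z',-LY).apply(s['wrist_force']),2),'M',np.round(s['moment'],2),'gap',s['finger_gap'],'grip',s['grasp_force'],'rpy',np.round(s['ee_rot'],4)); return s
E
python3 - <<'E'
from h import *
print(LO); R=rot(TY); delta(tcp_for(TINW+[0,0,.09],R),R)
E
```

```text
[ 0.57948893 -0.14447078]
t 0.1 d [ 0.5424 -0.6007  0.082 ] w [-0.0135  0.2597  0.0911]
```

Call:
drive_tool([
  {"dx":0.542,"dy":-0.601,"dz":0.04,"wx":0,"wy":0,"wz":0.09,"fingers":0.094},
  {"dx":0.542,"dy":-0.601,"dz":0.04,"wz":0.09,"fingers":0.094},
  {"dx":0.542,"dy":-0.601,"dz":0.04,"wz":0.09,"fingers":0.094},
  {"dx":0.542,"dy":-0.601,"dz":0.04,"wz":0.09,"fingers":0.094},
  {"dx":0.542,"dy":-0.601,"dz":0.04,"wz":0.09,"fingers":0.094},
  {"dx":0.542,"dy":-0.601,"dz":0.04,"wz":0.09,"fingers":0.094},
  {"dx":0.542,"dy":-0.601,"dz":0.04,"wz":0.09,"fingers":0.094},
  {"dx":0.542,"dy":-0.601,"dz":0.04,"wz":0.09,"fingers":0.094},
], squeeze=20)

```text
schema error: expected keys dx, dy, dz, wx, wy, wz, fingers
```

```bash
python3 - <<'E'
from h import *
R=rot(TY); delta(tcp_for(TINW+[0,0,.09],R),R)
E
```

```text
t 0.1 d [ 0.5424 -0.6007  0.082 ] w [-0.0135  0.2597  0.0911]
```

Call:
drive_tool([
  {"dx":0.542,"dy":-0.601,"dz":0.04,"wx":0,"wy":0.26,"wz":0.09,"fingers":0.094},
  {"dx":0.542,"dy":-0.601,"dz":0.04,"wx":0,"wy":0.26,"wz":0.09,"fingers":0.094},
  {"dx":0.542,"dy":-0.601,"dz":0.04,"wx":0,"wy":0.26,"wz":0.09,"fingers":0.094},
  {"dx":0.542,"dy":-0.601,"dz":0.04,"wx":0,"wy":0.26,"wz":0.09,"fingers":0.094},
  {"dx":0.542,"dy":-0.601,"dz":0.04,"wx":0,"wy":0.26,"wz":0.09,"fingers":0.094},
  {"dx":0.542,"dy":-0.601,"dz":0.04,"wx":0,"wy":0.26,"wz":0.09,"fingers":0.094},
  {"dx":0.542,"dy":-0.601,"dz":0.04,"wx":0,"wy":0.26,"wz":0.09,"fingers":0.094},
  {"dx":0.542,"dy":-0.601,"dz":0.04,"wx":0,"wy":0.26,"wz":0.09,"fingers":0.094},
], squeeze=20)

```text
t: 1.1
position: [0.3864, -0.0639, 0.1948]
ee_rot: [-3.13, -0.26, 0.287]
wrist_force: [1.2, -0.7, -0.4]
finger_gap: 0.0936
grasp_force: 0.0
```

```bash
python3 - <<'E'
from h import *
R=rot(TY); delta(tcp_for(TINW+[0,0,.09],R),R)
E
```

```text
t 1.1 d [ 0.1641 -0.246   0.1056] w [-0.011  -0.0004 -0.0013]
```

Call:
drive_tool([
  {"dx":0.164,"dy":-0.246,"dz":0.105,"wx":-0.01,"wy":0,"wz":0,"fingers":0.094},
  {"dx":0.164,"dy":-0.246,"dz":0.105,"wx":-0.01,"wy":0,"wz":0,"fingers":0.094},
  {"dx":0.164,"dy":-0.246,"dz":0.105,"wx":-0.01,"wy":0,"wz":0,"fingers":0.094},
  {"dx":0.164,"dy":-0.246,"dz":0.105,"wx":-0.01,"wy":0,"wz":0,"fingers":0.094},
  {"dx":0.164,"dy":-0.246,"dz":0.105,"wx":-0.01,"wy":0,"wz":0,"fingers":0.094},
  {"dx":0.164,"dy":-0.246,"dz":0.105,"wx":-0.01,"wy":0,"wz":0,"fingers":0.094},
  {"dx":0.164,"dy":-0.246,"dz":0.105,"wx":-0.01,"wy":0,"wz":0,"fingers":0.094},
  {"dx":0.164,"dy":-0.246,"dz":0.105,"wx":-0.01,"wy":0,"wz":0,"fingers":0.094},
])

```text
t: 2.1
position: [0.4927, 0.2223, 0.1384]
ee_rot: [-3.14, -0.259, 0.286]
wrist_force: [0.1, -0.4, -0.1]
finger_gap: 0.0939
grasp_force: 0.0
```

```bash
python3 - <<'E'
from h import *
R=rot(TY); delta(tcp_for(TINW,R),R); s=ctrl.get_state(); print(s['position'],s['ee_rot'],s['wrist_force'])
d=grab('side'); o=d['img'][190:310,220:340]; d2=grab('top'); o2=d2['img'][170:260,110:200]
cv2.imwrite('pics/a1.png',np.hstack([cv2.resize(o,(400,400)),cv2.resize(o2,(400,400))])[...,::-1])
E
```

```text
t 2.1 d [-0.0211 -0.0026  0.0881] w [-0.0011  0.0009 -0.0019]
[0.49272566 0.22227422 0.13835248] [-3.13998037 -0.25914246  0.28601122] [ 0.09485476 -0.42789136 -0.08319804]
```

View pics/a1.png

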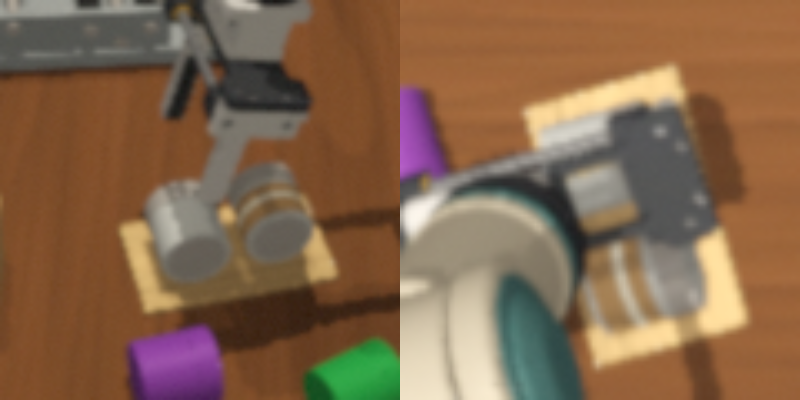

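Call:
drive_tool([
  {"dx":-0.007,"dy":-0.003,"dz":0.03,"wx":0,"wy":0,"wz":0,"fingers":0.094},
  {"dx":-0.014,"dy":-0.003,"dz":0.06,"wx":0,"wy":0,"wz":0,"fingers":0.094},
  {"dx":-0.018,"dy":-0.003,"dz":0.075,"wx":0,"wy":0,"wz":0,"fingers":0.094},
  {"dx":-0.021,"dy":-0.003,"dz":0.088,"wx":0,"wy":0,"wz":0,"fingers":0.094},
  {"dx":-0.021,"dy":-0.003,"dz":0.088,"wx":0,"wy":0,"wz":0,"fingers":0.094},
  {"dx":-0.021,"dy":-0.003,"dz":0.088,"wx":0,"wy":0,"wz":0,"fingers":0.06},
  {"dx":-0.021,"dy":-0.003,"dz":0.088,"wx":0,"wy":0,"wz":0,"fingers":0.05},
  {"dx":-0.021,"dy":-0.003,"dz":0.088,"wx":0,"wy":0,"wz":0,"fingers":0.05},
], squeeze=8)

```text
t: 3.2
position: [0.4949, 0.2277, 0.0484]
ee_rot: [-3.14, -0.261, 0.288]
wrist_force: [0.6, -0.4, 0.4]
finger_gap: 0.0676
grasp_force: 0.0
```

```bash
python3 - <<'E'
from h import *
R=rot(TY); delta(tcp_for(TINW,R),R); rep()
E
```

```text
t 3.2 d [-0.0016  0.0019  0.0003] w [-0.0019 -0.0009 -0.0002]
t 3.2 axis in lab [-0.0369  0.38    0.0417] F lab [ 0.51 -0.46  0.37] M [-0.03  0.12 -0.  ] gap 0.0676314219239042 grip 0.0 rpy [-3.1396 -0.2609  0.2878]
```

Call:
drive_tool([
  {"dx":0,"dy":0,"dz":0,"wx":0,"wy":0,"wz":0,"fingers":0.05},
  {"dx":0,"dy":0,"dz":0,"wx":0,"wy":0,"wz":0,"fingers":0.05},
  {"dx":0,"dy":0,"dz":0,"wx":0,"wy":0,"wz":0,"fingers":0.05},
  {"dx":0,"dy":0,"dz":0,"wx":0,"wy":0,"wz":0,"fingers":0.05},
  {"dx":0,"dy":0,"dz":0,"wx":0,"wy":0,"wz":0,"fingers":0.05},
  {"dx":0.003,"dy":0,"dz":-0.012,"wx":0,"wy":0,"wz":0,"fingers":0.05},
  {"dx":0.009,"dy":0,"dz":-0.036,"wx":0,"wy":0,"wz":0,"fingers":0.05},
  {"dx":0.014,"dy":0,"dz":-0.057,"wx":0,"wy":0,"wz":0,"fingers":0.05},
], squeeze=20)

```text
t: 4.2
position: [0.4928, 0.2271, 0.107]
ee_rot: [-3.139, -0.258, 0.288]
wrist_force: [0.2, 0.0, -3.1]
finger_gap: 0.0619
grasp_force: 20.0
```

```bash
python3 - <<'E'
from h import *
rep()
d=grab('side'); d2=grab('top')
R=rot(LY); delta(tcp_for(l2w([-.1,-.013,.15]),R),R)
E
```

```text
t 4.2 axis in lab [-0.0391  0.3797  0.1002] F lab [ 0.24  0.01 -3.06] M [-0.05  0.15 -0.04] gap 0.06193226057647867 grip 19.976243376731873 rpy [-3.1393 -0.2581  0.2876]
t 4.3 d [-0.1101  0.3768 -0.0802] w [-0.0453 -0.0039  0.16  ]
```

Call:
drive_tool([
  {"dx":-0.11,"dy":0.377,"dz":-0.08,"wx":-0.045,"wy":-0.004,"wz":0.16,"fingers":0.05},
  {"dx":-0.11,"dy":0.377,"dz":-0.08,"wx":-0.045,"wy":-0.004,"wz":0.16,"fingers":0.05},
  {"dx":-0.11,"dy":0.377,"dz":-0.08,"wx":-0.045,"wy":-0.004,"wz":0.16,"fingers":0.05},
  {"dx":-0.11,"dy":0.377,"dz":-0.08,"wx":-0.045,"wy":-0.004,"wz":0.16,"fingers":0.05},
  {"dx":-0.11,"dy":0.377,"dz":-0.08,"wx":-0.045,"wy":-0.004,"wz":0.16,"fingers":0.05},
  {"dx":-0.11,"dy":0.377,"dz":-0.08,"wx":-0.045,"wy":-0.004,"wz":0.16,"fingers":0.05},
  {"dx":-0.11,"dy":0.377,"dz":-0.08,"wx":-0.045,"wy":-0.004,"wz":0.16,"fingers":0.05},
  {"dx":-0.11,"dy":0.377,"dz":-0.08,"wx":-0.045,"wy":-0.004,"wz":0.16,"fingers":0.05},
])

```text
t: 5.3
position: [0.4787, -0.1722, 0.1541]
ee_rot: [3.142, -0.255, 0.118]
wrist_force: [-0.3, -0.6, -1.3]
finger_gap: 0.0615
grasp_force: 20.0
```

```bash
python3 - <<'E'
from h import *
rep()
R=rot(LY); delta(tcp_for(l2w([-.1,-.013,.15]),R),R)
d=grab('side'); d2=grab('top')
c=proj(d,l2w([-.1,.01,.15])); c2=proj(d2,l2w([-.1,-.013,.15])); print(c,c2)
f=lambda d,c,h:cv2.resize(d['img'][int(c[1])-h:int(c[1])+h,int(c[0])-h:int(c[0])+h],(400,400),interpolation=cv2.INTER_CUBIC)
cv2.imwrite('pics/a2.png',np.hstack([f(d,c,50),f(d2,c2,60)])[...,::-1])
E
```

```text
t 5.3 axis in lab [-0.1017 -0.0153  0.1473] F lab [-0.39 -0.56 -1.35] M [0.05 0.21 0.02] gap 0.06149319805204682 grip 19.975971579551697 rpy [ 3.1416 -0.2545  0.1183]
t 5.3 d [ 0.0023 -0.0023 -0.0022] w [ 0.0009  0.0055 -0.0036]
[283.80246929 152.25153726] [306.17053867 210.05834176]
```

View pics/a2.png

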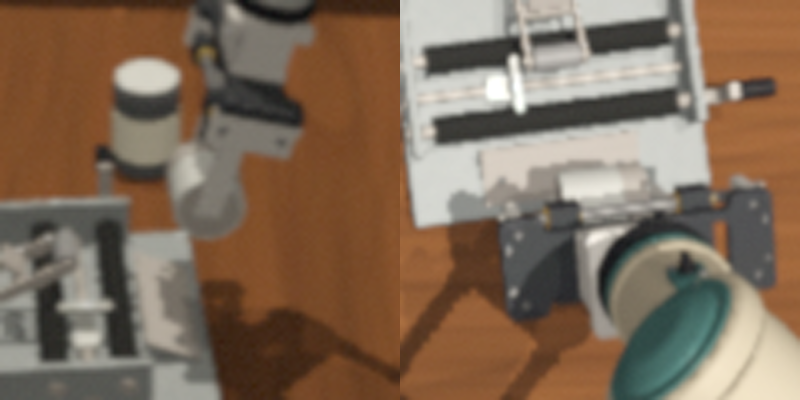

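```bash
python3 - <<'E'
from h import *
d=dict(np.load('pics/side.npz')); W=cloud(d); R=Ro.from_euler('z',-LY)
P=np.full(W.shape,np.nan); P=((W-[*LO,0]).reshape(-1,3)@R.as_matrix().T).reshape(W.shape)*1000
m=(abs(P[...,0]+101)<45)&(abs(P[...,1]-15)<30)&(abs(P[...,2]-147)<45)
print(m.sum(), np.percentile(P[m],[2,10,50,90,98],axis=0).round(1).tolist())
m&=abs(P[...,1]-15)<8
v,u=np.nonzero(m); print(u.min(),u.max(),v.min(),v.max())
for r in range(v.min(),v.max()+1): q=m[r]; print(r,[f"{a:.0f},{b:.0f},{c:.0f}" for a,b,c in P[r][q][[0,-1]]])
# cylinder side, top view
d=dict(np.load('pics/top.npz')); W=cloud(d); P=((W-[*LO,0]).reshape(-1,3)@R.as_matrix().T).reshape(W.shape)*1000
m=(abs(P[...,0]+95)<40)&(abs(P[...,1]+15)<25)&(P[...,2]>130)&(P[...,2]<182)
for c in range(290,320,5): print('top col',c,[f"{a:.0f},{b:.0f},{z:.0f}" for a,b,z in P[:,c][m[:,c]]])
E
```

```text
283 [[-130.1, -11.4, 119.6], [-123.3, -0.9, 127.3], [-101.2, 16.1, 156.9], [-81.7, 27.7, 176.6], [-76.6, 31.3, 189.4]]
277 294 143 161
143 ['-105,17,191', '-105,17,191']Traceback (most recent call last):
  File "<stdin>", line 8, in <module>
IndexError: index 0 is out of bounds for axis 0 with size 0
```

```bash
python3 - <<'E'
from h import *
d=dict(np.load('pics/side.npz')); W=cloud(d); R=Ro.from_euler('z',-LY)
P=((W-[*LO,0]).reshape(-1,3)@R.as_matrix().T).reshape(W.shape)*1000
for r in range(134,164,2): print(r,[f"{a:.0f},{b:.0f},{c:.0f}" for a,b,c in P[r,272:302:2] if abs(a+101)<50 and abs(b)<40])
d=dict(np.load('pics/top.npz')); W=cloud(d); P=((W-[*LO,0]).reshape(-1,3)@R.as_matrix().T).reshape(W.shape)*1000
m=(abs(P[...,0]+95)<40)&(abs(P[...,1]+15)<25)&(P[...,2]>130)&(P[...,2]<182)
for c in range(296,310,4): print('top col',c,[f"{a:.0f},{z:.0f}" for a,b,z in P[:,c][m[:,c]]])
E
```

```text
134 []
136 []
138 ['-98,-33,178', '-104,-31,179', '-111,-33,178']
140 ['-85,-38,168', '-91,-28,174', '-97,-27,174', '-104,-25,175', '-111,-27,174', '-110,26,208', '-115,32,212', '-123,25,207']
142 ['-78,-34,163', '-84,-27,167', '-90,-20,171', '-96,-15,174', '-102,-13,175', '-109,-9,177', '-109,32,204', '-117,25,200', '-123,25,199']
144 ['-78,-25,160', '-84,-21,163', '-89,-10,170', '-95,-6,172', '-101,3,178', '-104,24,192', '-110,25,192', '-117,24,191']
146 ['-77,-22,154', '-83,-11,162', '-87,3,171', '-93,10,175', '-100,7,173', '-103,33,190', '-111,25,185', '-116,31,188']
148 ['-77,-15,151', '-81,3,163', '-86,18,173', '-93,15,171', '-99,16,171', '-104,30,180', '-111,24,176', '-118,24,175', '-127,6,163']
150 ['-76,-7,148', '-80,16,164', '-86,15,163', '-92,21,167', '-99,19,165', '-104,29,172', '-111,29,171', '-117,31,172', '-126,15,161']
152 ['-75,1,146', '-79,20,159', '-87,13,153', '-93,18,157', '-98,26,162', '-105,25,161', '-112,26,161', '-120,15,153', '-126,18,156']
154 ['-80,15,148', '-88,9,143', '-94,14,146', '-97,34,160', '-105,26,154', '-112,25,153', '-121,13,144', '-127,15,145', '-133,18,147']
156 ['-81,13,138', '-87,15,139', '-93,18,141', '-100,18,141', '-106,21,142', '-113,17,139', '-121,14,137', '-127,16,138']
158 ['-81,15,131', '-87,15,131', '-94,18,133', '-102,9,126', '-107,19,133', '-114,15,130', '-121,14,128', '-127,18,131']
160 ['-87,19,126', '-94,16,123', '-101,17,124', '-107,17,123', '-114,17,123', '-121,16,122']
162 []
top col 296 ['-75,155']
top col 300 ['-76,156', '-78,161', '-81,163', '-83,167', '-86,170', '-88,171', '-90,172', '-93,177', '-95,175', '-97,176', '-100,176', '-102,176']
top col 304 ['-75,153', '-77,159', '-80,164', '-82,168', '-84,169', '-87,170', '-89,175', '-91,175', '-94,174', '-96,174', '-99,176', '-101,176', '-113,172']
top col 308 ['-76,159', '-78,161', '-81,168', '-83,167', '-86,169', '-88,174', '-90,170', '-93,171', '-95,174', '-97,174', '-100,177', '-102,176', '-112,174']
```

```bash
cat > g.py <<'E'
import sys
from h import *
rep(); x,y,z=map(float,sys.argv[1:4]); R=rot(LY); delta(tcp_for(l2w([x/1e3,y/1e3,z/1e3]),R),R)
E
python3 g.py -60 -13 95.5
```

```text
t 5.4 axis in lab [-0.1019 -0.0124  0.147 ] F lab [ 0.9   0.74 -1.18] M [ 0.06  0.18 -0.01] gap 0.062242720165231094 grip 19.976288974285126 rpy [-3.1399 -0.2536  0.1213]
t 5.4 d [0.0276 0.0007 0.0603] w [-0.0015  0.0064 -0.0007]
```

Call:
drive_tool([
  {"dx":0.0276,"dy":0.0007,"dz":0.06,"wx":-0.0015,"wy":0.006,"wz":0,"fingers":0.05},
  {"dx":0.0276,"dy":0.0007,"dz":0.06,"wx":-0.0015,"wy":0.006,"wz":0,"fingers":0.05},
  {"dx":0.0276,"dy":0.0007,"dz":0.06,"wx":-0.0015,"wy":0.006,"wz":0,"fingers":0.05},
  {"dx":0.0276,"dy":0.0007,"dz":0.06,"wx":-0.0015,"wy":0.006,"wz":0,"fingers":0.05},
  {"dx":0.0276,"dy":0.0007,"dz":0.06,"wx":-0.0015,"wy":0.006,"wz":0,"fingers":0.05},
  {"dx":0.0276,"dy":0.0007,"dz":0.06,"wx":-0.0015,"wy":0.006,"wz":0,"fingers":0.05},
  {"dx":0.0276,"dy":0.0007,"dz":0.06,"wx":-0.0015,"wy":0.006,"wz":0,"fingers":0.05},
  {"dx":0.0276,"dy":0.0007,"dz":0.06,"wx":-0.0015,"wy":0.006,"wz":0,"fingers":0.05},
])

```text
t: 6.4
position: [0.5207, -0.1662, 0.1039]
ee_rot: [3.139, -0.262, 0.122]
wrist_force: [-0.6, 0.0, -2.0]
finger_gap: 0.0616
grasp_force: 20.0
```

```bash
python3 g.py -25 -13 95.5
```

```text
t 6.4 axis in lab [-0.0592 -0.0145  0.0972] F lab [-0.56  0.07 -2.05] M [ 0.02  0.21 -0.  ] gap 0.06163551556556927 grip 19.97601181268692 rpy [ 3.1391 -0.2617  0.122 ]
t 6.4 d [ 0.0326 -0.0015  0.0105] w [ 0.0025 -0.0017  0.    ]
```

Call:
drive_tool([
  {"dx":0.005,"dy":-0.001,"dz":0.0025,"wx":0,"wy":0,"wz":0,"fingers":0.05},
  {"dx":0.01,"dy":-0.001,"dz":0.0045,"wx":0,"wy":0,"wz":0,"fingers":0.05},
  {"dx":0.015,"dy":-0.001,"dz":0.006,"wx":0,"wy":0,"wz":0,"fingers":0.05},
  {"dx":0.02,"dy":-0.001,"dz":0.007,"wx":0,"wy":0,"wz":0,"fingers":0.05},
  {"dx":0.024,"dy":-0.001,"dz":0.008,"wx":0,"wy":0,"wz":0,"fingers":0.05},
  {"dx":0.028,"dy":-0.001,"dz":0.009,"wx":0,"wy":0,"wz":0,"fingers":0.05},
  {"dx":0.031,"dy":-0.001,"dz":0.01,"wx":0,"wy":0,"wz":0,"fingers":0.05},
  {"dx":0.0325,"dy":-0.001,"dz":0.0105,"wx":0,"wy":0,"wz":0,"fingers":0.05},
])

```text
t: 7.4
position: [0.5547, -0.161, 0.102]
ee_rot: [3.139, -0.262, 0.122]
wrist_force: [0.4, -0.1, -0.5]
finger_gap: 0.0623
grasp_force: 20.0
```

```bash
python3 g.py -10 -13 95.5
```

```text
t 7.4 axis in lab [-0.0248 -0.0134  0.0953] F lab [ 0.42 -0.18 -0.54] M [-0.    0.19  0.04] gap 0.0623090247936779 grip 19.97621476650238 rpy [ 3.1392 -0.2615  0.1224]
t 7.4 d [ 0.0144 -0.0003  0.0036] w [ 0.0023 -0.0015  0.0003]
```

Call:
drive_tool([
  {"dx":0.002,"dy":0,"dz":0.0005,"wx":0,"wy":0,"wz":0,"fingers":0.05},
  {"dx":0.004,"dy":0,"dz":0.001,"wx":0,"wy":0,"wz":0,"fingers":0.05},
  {"dx":0.006,"dy":0,"dz":0.0015,"wx":0,"wy":0,"wz":0,"fingers":0.05},
  {"dx":0.008,"dy":0,"dz":0.002,"wx":0,"wy":0,"wz":0,"fingers":0.05},
  {"dx":0.0095,"dy":0,"dz":0.0025,"wx":0,"wy":0,"wz":0,"fingers":0.05},
  {"dx":0.011,"dy":0,"dz":0.003,"wx":0,"wy":0,"wz":0,"fingers":0.05},
  {"dx":0.011,"dy":0,"dz":0.003,"wx":0,"wy":0,"wz":0,"fingers":0.05},
  {"dx":0.011,"dy":0,"dz":0.003,"wx":0,"wy":0,"wz":0,"fingers":0.05},
])

```text
t: 8.4
position: [0.5632, -0.1598, 0.1005]
ee_rot: [3.14, -0.256, 0.123]
wrist_force: [-5.0, -2.8, -4.2]
finger_gap: 0.0617
grasp_force: 20.0
```

```bash
python3 g.py 1 -13 95.5
```

```text
t 8.4 axis in lab [-0.0162 -0.0133  0.0937] F lab [-5.29 -2.15 -4.2 ] M [-0.57  1.12 -0.07] gap 0.06170314236476613 grip 19.9774432182312 rpy [ 3.1396 -0.2561  0.1234]
t 8.4 d [ 0.0171 -0.0002  0.0026] w [0.0016 0.0039 0.0014]
```

Call:
drive_tool([
  {"dx":0.003,"dy":0,"dz":-0.001,"wx":0,"wy":0.004,"wz":0,"fingers":0.05},
  {"dx":0.005,"dy":0,"dz":-0.0005,"wx":0,"wy":0.004,"wz":0,"fingers":0.05},
  {"dx":0.007,"dy":0,"dz":0,"wx":0,"wy":0.004,"wz":0,"fingers":0.05},
  {"dx":0.009,"dy":0,"dz":0.0005,"wx":0,"wy":0.004,"wz":0,"fingers":0.05},
  {"dx":0.011,"dy":0,"dz":0.001,"wx":0,"wy":0.004,"wz":0,"fingers":0.05},
  {"dx":0.013,"dy":0,"dz":0.0015,"wx":0,"wy":0.004,"wz":0,"fingers":0.05},
  {"dx":0.0145,"dy":0,"dz":0.0015,"wx":0,"wy":0.004,"wz":0,"fingers":0.05},
  {"dx":0.0145,"dy":0,"dz":0.0015,"wx":0,"wy":0.004,"wz":0,"fingers":0.05},
])

```text
t: 9.4
position: [0.5772, -0.158, 0.1022]
ee_rot: [3.14, -0.259, 0.123]
wrist_force: [-4.5, -3.7, -5.8]
finger_gap: 0.0619
grasp_force: 20.0
```

```bash
python3 g.py 1 -13 90; python3 - <<'E'
from h import *
d=grab('side'); c=proj(d,l2w([0,.0,.1])); h=50
f=lambda d,c,h:cv2.resize(d['img'][int(c[1])-h:int(c[1])+h,int(c[0])-h:int(c[0])+h],(500,500),interpolation=cv2.INTER_CUBIC)
cv2.imwrite('pics/a3.png',f(d,c,50)[...,::-1])
E
```

```text
t 9.4 axis in lab [-0.0022 -0.0131  0.0954] F lab [-4.89 -3.08 -5.82] M [-0.67  1.19 -0.14] gap 0.06192092080872075 grip 19.974375665187836 rpy [ 3.14   -0.259   0.1234]
t 9.4 d [ 0.0016 -0.0001  0.0061] w [0.0012 0.001  0.0013]
```

View pics/a3.png

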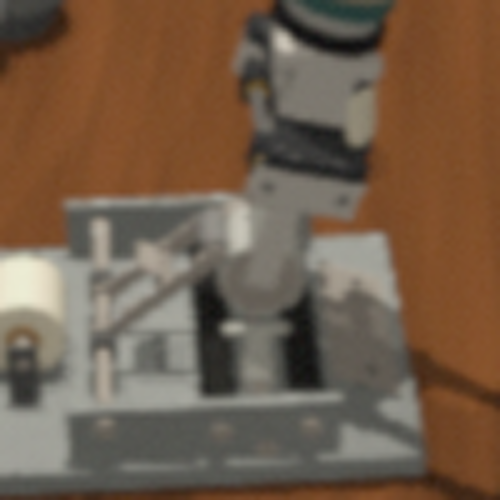

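Call:
drive_tool([
  {"dx":0.001,"dy":0,"dz":0.002,"wx":0,"wy":0,"wz":0,"fingers":0.05},
  {"dx":0.0007,"dy":0,"dz":0.004,"wx":0,"wy":0,"wz":0,"fingers":0.05},
  {"dx":0.0004,"dy":0,"dz":0.006,"wx":0,"wy":0,"wz":0,"fingers":0.05},
  {"dx":0,"dy":0,"dz":0.008,"wx":0,"wy":0,"wz":0,"fingers":0.05},
  {"dx":-0.0003,"dy":0,"dz":0.0095,"wx":0,"wy":0,"wz":0,"fingers":0.05},
  {"dx":-0.0006,"dy":0,"dz":0.0105,"wx":0,"wy":0,"wz":0,"fingers":0.05},
  {"dx":-0.0008,"dy":0,"dz":0.0115,"wx":0,"wy":0,"wz":0,"fingers":0.05},
  {"dx":-0.0008,"dy":0,"dz":0.0115,"wx":0,"wy":0,"wz":0,"fingers":0.05},
])

```text
t: 10.45
position: [0.5821, -0.1574, 0.0928]
ee_rot: [3.14, -0.265, 0.122]
wrist_force: [-3.7, -1.9, -5.4]
finger_gap: 0.0619
grasp_force: 20.0
```

```bash
python3 g.py 1 -13 81
```

```text
t 10.45 axis in lab [ 0.0028 -0.0132  0.086 ] F lab [-3.9 -1.4 -5.4] M [-0.39  1.1  -0.08] gap 0.06193940794285392 grip 19.972155690193176 rpy [ 3.1395 -0.265   0.1224]
t 10.45 d [-0.0031 -0.0002  0.0044] w [ 0.002  -0.005   0.0004]
```

Call:
drive_tool([
  {"dx":-0.0004,"dy":0,"dz":0.0005,"wx":0,"wy":0,"wz":0,"fingers":0.05},
  {"dx":-0.0008,"dy":0,"dz":0.001,"wx":0,"wy":0,"wz":0,"fingers":0.05},
  {"dx":-0.001,"dy":0,"dz":0.0015,"wx":0,"wy":0,"wz":0,"fingers":0.05},
  {"dx":-0.0012,"dy":0,"dz":0.002,"wx":0,"wy":0,"wz":0,"fingers":0.05},
  {"dx":-0.0014,"dy":0,"dz":0.0025,"wx":0,"wy":0,"wz":0,"fingers":0.05},
  {"dx":-0.0016,"dy":0,"dz":0.003,"wx":0,"wy":0,"wz":0,"fingers":0.05},
  {"dx":-0.0016,"dy":0,"dz":0.003,"wx":0,"wy":0,"wz":0,"fingers":0.05},
  {"dx":-0.0016,"dy":0,"dz":0.003,"wx":0,"wy":0,"wz":0,"fingers":0.05},
])

```text
t: 11.45
position: [0.5816, -0.1576, 0.0897]
ee_rot: [3.139, -0.266, 0.122]
wrist_force: [-3.0, -0.6, -5.5]
finger_gap: 0.062
grasp_force: 20.0
```

```bash
python3 g.py 0 -13 80
```

```text
t 11.45 axis in lab [ 0.0023 -0.0133  0.0829] F lab [-3.04 -0.25 -5.49] M [-0.17  0.94  0.01] gap 0.06198619988601133 grip 19.971759617328644 rpy [ 3.1394 -0.2655  0.1222]
t 11.45 d [-0.0029 -0.0003  0.0022] w [ 0.0021 -0.0055  0.0002]
```

Call:
drive_tool([
  {"dx":-0.0003,"dy":0,"dz":0.0003,"wx":0,"wy":0,"wz":0,"fingers":0.05},
  {"dx":-0.0006,"dy":0,"dz":0.0006,"wx":0,"wy":0,"wz":0,"fingers":0.05},
  {"dx":-0.0008,"dy":0,"dz":0.0009,"wx":0,"wy":0,"wz":0,"fingers":0.05},
  {"dx":-0.001,"dy":0,"dz":0.0012,"wx":0,"wy":0,"wz":0,"fingers":0.05},
  {"dx":-0.0012,"dy":0,"dz":0.0015,"wx":0,"wy":0,"wz":0,"fingers":0.05},
  {"dx":-0.0013,"dy":0,"dz":0.0018,"wx":0,"wy":0,"wz":0,"fingers":0.05},
  {"dx":-0.0013,"dy":0,"dz":0.0018,"wx":0,"wy":0,"wz":0,"fingers":0.05},
  {"dx":-0.0013,"dy":0,"dz":0.0018,"wx":0,"wy":0,"wz":0,"fingers":0.05},
])

```text
t: 12.45
position: [0.5814, -0.1577, 0.0882]
ee_rot: [3.139, -0.267, 0.122]
wrist_force: [-2.8, 2.0, -0.7]
finger_gap: 0.0621
grasp_force: 20.0
```

```bash
python3 g.py 0 -13 80
```

```text
t 12.45 axis in lab [ 0.0021 -0.0134  0.0814] F lab [-2.51  2.33 -0.7 ] M [0.43 0.6  0.2 ] gap 0.062136917049265564 grip 19.977966248989105 rpy [ 3.1391 -0.2669  0.122 ]
t 12.45 d [-0.0024 -0.0004  0.0008] w [ 0.0025 -0.0069  0.    ]
```

Call:
drive_tool([
  {"dx":-0.0004,"dy":0,"dz":0.0003,"wx":0.0025,"wy":0,"wz":0,"fingers":0.05},
  {"dx":-0.0006,"dy":0,"dz":0.0005,"wx":0.0025,"wy":0,"wz":0,"fingers":0.05},
  {"dx":-0.0006,"dy":0,"dz":0.0005,"wx":0.0025,"wy":0,"wz":0,"fingers":0.068},
  {"dx":-0.0006,"dy":0,"dz":0.0005,"wx":0.0025,"wy":0,"wz":0,"fingers":0.068},
  {"dx":-0.0006,"dy":0,"dz":0.0005,"wx":0.0025,"wy":0,"wz":0,"fingers":0.068},
  {"dx":-0.0006,"dy":0,"dz":0.0005,"wx":0.0025,"wy":0,"wz":0,"fingers":0.068},
  {"dx":-0.0006,"dy":0,"dz":0.0005,"wx":0.0025,"wy":0,"wz":0,"fingers":0.068},
  {"dx":-0.0006,"dy":0,"dz":0.0005,"wx":0.0025,"wy":0,"wz":0,"fingers":0.068},
])

```text
t: 13.45
position: [0.5803, -0.1579, 0.0869]
ee_rot: [-3.142, -0.266, 0.122]
wrist_force: [-0.1, -0.4, -0.0]
finger_gap: 0.0681
grasp_force: 0.0
```

```bash
python3 g.py 0 -13 80;  python3 - <<'E'
from h import *
d=grab('side'); c=proj(d,l2w([0,.0,.1])); d2=grab('top'); c2=proj(d2,l2w([0,0,.08]))
f=lambda d,c,h:cv2.resize(d['img'][int(c[1])-h:int(c[1])+h,int(c[0])-h:int(c[0])+h],(400,400),interpolation=cv2.INTER_CUBIC)
cv2.imwrite('pics/a4.png',np.hstack([f(d,c,40),f(d2,c2,40)])[...,::-1])
E
```

```text
t 13.45 axis in lab [ 0.001  -0.0134  0.0802] F lab [-0.19 -0.41 -0.03] M [0.03 0.17 0.02] gap 0.06810317605001297 grip 0.0 rpy [-3.1416 -0.2655  0.1223]
t 13.45 d [-0.001  -0.0004 -0.0001] w [-0.0001 -0.0055  0.0002]
```

View pics/a4.png

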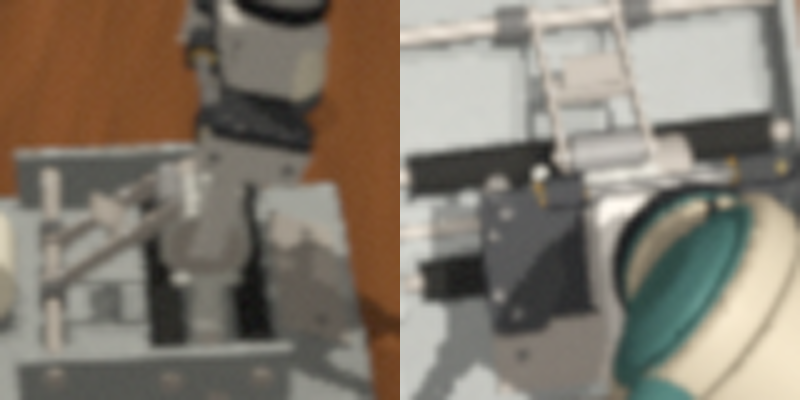

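Call:
drive_tool([
  {"dx":0,"dy":-0.001,"dz":0,"wx":0,"wy":0,"wz":0,"fingers":0.068},
  {"dx":0,"dy":-0.002,"dz":0,"wx":0,"wy":0,"wz":0,"fingers":0.068},
  {"dx":0,"dy":-0.003,"dz":0,"wx":0,"wy":0,"wz":0,"fingers":0.068},
  {"dx":0,"dy":-0.0035,"dz":0,"wx":0,"wy":0,"wz":0,"fingers":0.068},
  {"dx":0,"dy":-0.004,"dz":0,"wx":0,"wy":0,"wz":0,"fingers":0.068},
  {"dx":0,"dy":-0.0045,"dz":0,"wx":0,"wy":0,"wz":0,"fingers":0.068},
  {"dx":0,"dy":-0.005,"dz":0,"wx":0,"wy":0,"wz":0,"fingers":0.068},
  {"dx":0,"dy":-0.0055,"dz":0,"wx":0,"wy":0,"wz":0,"fingers":0.068},
])

```text
t: 14.55
position: [0.58, -0.1544, 0.0869]
ee_rot: [3.138, -0.266, 0.123]
wrist_force: [-0.4, -7.5, -3.0]
finger_gap: 0.0681
grasp_force: 3.6
```

```bash
python3 g.py 0 -5 80
```

```text
t 14.55 axis in lab [ 0.0011 -0.0099  0.0802] F lab [-1.35 -7.44 -3.04] M [-1.31  0.35 -0.38] gap 0.06805300439636486 grip 3.6324582248926163 rpy [ 3.138  -0.2659  0.1232]
t 14.55 d [-0.0011 -0.0049 -0.0001] w [ 0.0032 -0.0059  0.0012]
```

Call:
drive_tool([
  {"dx":0,"dy":-0.0005,"dz":0,"wx":0,"wy":0,"wz":0,"fingers":0.068},
  {"dx":0,"dy":-0.001,"dz":0,"wx":0,"wy":0,"wz":0,"fingers":0.068},
  {"dx":0,"dy":-0.0015,"dz":0,"wx":0,"wy":0,"wz":0,"fingers":0.068},
  {"dx":0,"dy":-0.002,"dz":0,"wx":0,"wy":0,"wz":0,"fingers":0.068},
  {"dx":0,"dy":-0.0025,"dz":0,"wx":0,"wy":0,"wz":0,"fingers":0.068},
  {"dx":0,"dy":-0.003,"dz":0,"wx":0,"wy":0,"wz":0,"fingers":0.068},
  {"dx":0,"dy":-0.0035,"dz":0,"wx":0,"wy":0,"wz":0,"fingers":0.068},
  {"dx":0,"dy":-0.004,"dz":0,"wx":0,"wy":0,"wz":0,"fingers":0.068},
])

```text
t: 15.55
position: [0.5795, -0.1503, 0.0869]
ee_rot: [3.138, -0.266, 0.123]
wrist_force: [-0.4, -7.6, -3.1]
finger_gap: 0.0683
grasp_force: 3.6
```

```bash
python3 g.py 0 -5 80
```

```text
t 15.55 axis in lab [ 0.0011 -0.0059  0.0801] F lab [-1.35 -7.52 -3.11] M [-1.27  0.35 -0.47] gap 0.06827527461944467 grip 3.5997647792100906 rpy [ 3.1382 -0.2658  0.1231]
t 15.55 d [-0.0011 -0.0008 -0.0002] w [ 0.0031 -0.0058  0.0011]
```

Call:
drive_tool([
  {"dx":0,"dy":-0.0003,"dz":0,"wx":0,"wy":0,"wz":0,"fingers":0.068},
  {"dx":0,"dy":-0.0006,"dz":0,"wx":0,"wy":0,"wz":0,"fingers":0.068},
  {"dx":0,"dy":-0.0009,"dz":0,"wx":0,"wy":0,"wz":0,"fingers":0.068},
  {"dx":0,"dy":-0.0012,"dz":0,"wx":0,"wy":0,"wz":0,"fingers":0.068},
  {"dx":0,"dy":-0.0015,"dz":0,"wx":0,"wy":0,"wz":0,"fingers":0.068},
  {"dx":0,"dy":-0.0018,"dz":0,"wx":0,"wy":0,"wz":0,"fingers":0.068},
  {"dx":0,"dy":-0.0021,"dz":0,"wx":0,"wy":0,"wz":0,"fingers":0.068},
  {"dx":0,"dy":-0.0024,"dz":0,"wx":0,"wy":0,"wz":0,"fingers":0.068},
])

```text
t: 16.55
position: [0.5792, -0.148, 0.0869]
ee_rot: [3.138, -0.266, 0.123]
wrist_force: [-0.9, -7.7, -2.8]
finger_gap: 0.0681
grasp_force: 3.5
```

```bash
python3 g.py 0 -5 80
```

```text
t 16.55 axis in lab [ 0.0011 -0.0035  0.0801] F lab [-1.83 -7.49 -2.84] M [-1.25  0.33 -0.42] gap 0.06806191959739047 grip 3.544313907623291 rpy [ 3.1383 -0.2658  0.123 ]
t 16.55 d [-0.0011  0.0016 -0.0002] w [ 0.003  -0.0058  0.001 ]
```

Call:
drive_tool([
  {"dx":0,"dy":-0.0002,"dz":0,"wx":0,"wy":0,"wz":0,"fingers":0.068},
  {"dx":0,"dy":-0.0004,"dz":0,"wx":0,"wy":0,"wz":0,"fingers":0.068},
  {"dx":0,"dy":-0.0006,"dz":0,"wx":0,"wy":0,"wz":0,"fingers":0.068},
  {"dx":0,"dy":-0.0008,"dz":0,"wx":0,"wy":0,"wz":0,"fingers":0.068},
  {"dx":0,"dy":-0.001,"dz":0,"wx":0,"wy":0,"wz":0,"fingers":0.068},
  {"dx":0,"dy":-0.0012,"dz":0,"wx":0,"wy":0,"wz":0,"fingers":0.068},
  {"dx":0,"dy":-0.0014,"dz":0,"wx":0,"wy":0,"wz":0,"fingers":0.068},
  {"dx":0,"dy":-0.0016,"dz":0,"wx":0,"wy":0,"wz":0,"fingers":0.068},
])

```text
t: 17.55
position: [0.579, -0.1464, 0.0869]
ee_rot: [3.138, -0.266, 0.123]
wrist_force: [-0.0, -6.8, -2.6]
finger_gap: 0.0682
grasp_force: 3.5
```

```bash
python3 g.py 0 -5 80
```

```text
t 17.55 axis in lab [ 0.0011 -0.0018  0.0801] F lab [-0.88 -6.79 -2.59] M [-1.23  0.37 -0.42] gap 0.06816177406544656 grip 3.5131578147411346 rpy [ 3.1383 -0.2657  0.1231]
t 17.55 d [-0.001   0.0032 -0.0002] w [ 0.003  -0.0057  0.0011]
```

Call:
drive_tool([
  {"dx":0,"dy":-0.0002,"dz":0,"wx":0,"wy":0,"wz":0,"fingers":0.068},
  {"dx":0,"dy":-0.0004,"dz":0,"wx":0,"wy":0,"wz":0,"fingers":0.068},
  {"dx":0,"dy":-0.0006,"dz":0,"wx":0,"wy":0,"wz":0,"fingers":0.068},
  {"dx":0,"dy":-0.0008,"dz":0,"wx":0,"wy":0,"wz":0,"fingers":0.068},
  {"dx":0,"dy":-0.001,"dz":0,"wx":0,"wy":0,"wz":0,"fingers":0.068},
  {"dx":0,"dy":-0.0012,"dz":0,"wx":0,"wy":0,"wz":0,"fingers":0.068},
  {"dx":0,"dy":-0.0014,"dz":0,"wx":0,"wy":0,"wz":0,"fingers":0.068},
  {"dx":0,"dy":-0.0016,"dz":0,"wx":0,"wy":0,"wz":0,"fingers":0.068},
])

```text
t: 18.55
position: [0.579, -0.1456, 0.087]
ee_rot: [3.137, -0.266, 0.124]
wrist_force: [-1.3, -9.1, -4.2]
finger_gap: 0.0684
grasp_force: 4.7
```

```bash
python3 g.py 0 -5 80
```

```text
t 18.55 axis in lab [ 0.0012 -0.0011  0.0802] F lab [-2.38 -8.93 -4.18] M [-1.65  0.44 -0.56] gap 0.06839833192296299 grip 4.690268933773041 rpy [ 3.1366 -0.266   0.1237]
t 18.55 d [-0.0012  0.004  -0.0001] w [ 0.0045 -0.006   0.0016]
```

Call:
drive_tool([
  {"dx":0,"dy":-0.0002,"dz":0,"wx":0,"wy":0,"wz":0,"fingers":0.068},
  {"dx":0,"dy":-0.0004,"dz":0,"wx":0,"wy":0,"wz":0,"fingers":0.068},
  {"dx":0,"dy":-0.0006,"dz":0,"wx":0,"wy":0,"wz":0,"fingers":0.068},
  {"dx":0,"dy":-0.0008,"dz":0,"wx":0,"wy":0,"wz":0,"fingers":0.068},
  {"dx":0,"dy":-0.001,"dz":0,"wx":0,"wy":0,"wz":0,"fingers":0.068},
  {"dx":0,"dy":-0.0012,"dz":0,"wx":0,"wy":0,"wz":0,"fingers":0.068},
  {"dx":0,"dy":-0.0012,"dz":0,"wx":0,"wy":0,"wz":0,"fingers":0.068},
  {"dx":0,"dy":-0.0012,"dz":0,"wx":0,"wy":0,"wz":0,"fingers":0.068},
])

```text
t: 19.55
position: [0.579, -0.1454, 0.0872]
ee_rot: [3.135, -0.266, 0.124]
wrist_force: [-1.2, -11.5, -3.5]
finger_gap: 0.0682
grasp_force: 5.7
```

```bash
python3 g.py 0 -5 80
```

```text
t 19.55 axis in lab [ 0.0013 -0.0009  0.0804] F lab [ -2.64 -11.27  -3.5 ] M [-2.09  0.52 -0.63] gap 0.06821471974300455 grip 5.6725770235061646 rpy [ 3.1348 -0.2664  0.1241]
t 19.55 d [-0.0013  0.0042  0.0001] w [ 0.0062 -0.0064  0.002 ]
```

Call:
drive_tool([
  {"dx":0,"dy":-0.0003,"dz":0,"wx":0,"wy":0,"wz":0,"fingers":0.068},
  {"dx":0,"dy":-0.0006,"dz":0,"wx":0,"wy":0,"wz":0,"fingers":0.068},
  {"dx":0,"dy":-0.0009,"dz":0,"wx":0,"wy":0,"wz":0,"fingers":0.068},
  {"dx":0,"dy":-0.0012,"dz":0,"wx":0,"wy":0,"wz":0,"fingers":0.068},
  {"dx":0,"dy":-0.0015,"dz":0,"wx":0,"wy":0,"wz":0,"fingers":0.068},
  {"dx":0,"dy":-0.0015,"dz":0,"wx":0,"wy":0,"wz":0,"fingers":0.068},
  {"dx":0,"dy":-0.0015,"dz":0,"wx":0,"wy":0,"wz":0,"fingers":0.068},
  {"dx":0,"dy":-0.0015,"dz":0,"wx":0,"wy":0,"wz":0,"fingers":0.068},
])

```text
t: 20.55
position: [0.5791, -0.1451, 0.0874]
ee_rot: [3.132, -0.267, 0.125]
wrist_force: [-2.5, -14.9, -1.9]
finger_gap: 0.0683
grasp_force: 7.1
```

```bash
python3 g.py 0 -5 80
```

```text
t 20.55 axis in lab [ 0.0014 -0.0007  0.0807] F lab [ -4.27 -14.47  -1.94] M [-2.65  0.62 -0.85] gap 0.06832071935702518 grip 7.085691690444946 rpy [ 3.1323 -0.2669  0.125 ]
t 20.55 d [-0.0015  0.0044  0.0003] w [ 0.0085 -0.0069  0.0028]
```

Call:
drive_tool([
  {"dx":0,"dy":0,"dz":0,"wx":0,"wy":0,"wz":0,"fingers":0.068},
  {"dx":0,"dy":0.002,"dz":0,"wx":0,"wy":0,"wz":0,"fingers":0.068},
  {"dx":0,"dy":0.005,"dz":0,"wx":0,"wy":0,"wz":0,"fingers":0.07},
  {"dx":0,"dy":0.007,"dz":0,"wx":0,"wy":0,"wz":0,"fingers":0.076},
  {"dx":0,"dy":0.007,"dz":0,"wx":0,"wy":0,"wz":0,"fingers":0.082},
  {"dx":0,"dy":0.007,"dz":0,"wx":0,"wy":0,"wz":0,"fingers":0.082},
  {"dx":0,"dy":0.007,"dz":0,"wx":0,"wy":0,"wz":0,"fingers":0.082},
  {"dx":0,"dy":0.007,"dz":0,"wx":0,"wy":0,"wz":0,"fingers":0.082},
])

```text
t: 21.55
position: [0.5791, -0.147, 0.087]
ee_rot: [-3.141, -0.266, 0.122]
wrist_force: [-0.4, 0.4, -0.6]
finger_gap: 0.0817
grasp_force: 0.0
```

```bash
python3 g.py 0 -5 80
```

```text
t 21.55 axis in lab [ 0.0011 -0.0024  0.0802] F lab [-0.36  0.43 -0.63] M [-0.01  0.13 -0.02] gap 0.08173987314755124 grip 0.0 rpy [-3.1414 -0.2656  0.1224]
t 21.55 d [-0.0011  0.0026 -0.0001] w [-0.0003 -0.0056  0.0004]
```

Call:
drive_tool([
  {"dx":0,"dy":0,"dz":-0.01,"wx":0,"wy":0,"wz":0,"fingers":0.082},
  {"dx":0,"dy":0,"dz":-0.03,"wx":0,"wy":0,"wz":0,"fingers":0.082},
  {"dx":0,"dy":0,"dz":-0.06,"wx":0,"wy":0,"wz":0,"fingers":0.082},
  {"dx":-0.02,"dy":0,"dz":-0.1,"wx":0,"wy":0,"wz":0,"fingers":0.082},
  {"dx":-0.07,"dy":0,"dz":-0.13,"wx":0,"wy":0,"wz":0,"fingers":0.082},
  {"dx":-0.13,"dy":0,"dz":-0.13,"wx":0,"wy":0,"wz":0,"fingers":0.082},
  {"dx":-0.18,"dy":0,"dz":-0.13,"wx":0,"wy":0,"wz":0,"fingers":0.082},
  {"dx":-0.18,"dy":0,"dz":-0.13,"wx":0,"wy":0,"wz":0,"fingers":0.082},
])

```text
t: 22.55
position: [0.3696, -0.1717, 0.1647]
ee_rot: [-3.14, -0.264, 0.118]
wrist_force: [0.7, -0.8, 0.1]
finger_gap: 0.0821
grasp_force: 0.0
```

```bash
python3 - <<'E'
from h import *
s=rep()
d=grab('side'); c=proj(d,l2w([0,.0,.08])); d2=grab('top'); c2=proj(d2,l2w([0,0,.08]))
f=lambda d,c,h:cv2.resize(d['img'][int(c[1])-h:int(c[1])+h,int(c[0])-h:int(c[0])+h],(400,400),interpolation=cv2.INTER_CUBIC)
cv2.imwrite('pics/a5.png',np.hstack([f(d,c,40),f(d2,c2,40)])[...,::-1])
W=cloud(d2); P=((W-[*LO,0]).reshape(-1,3)@Ro.from_euler('z',-LY).as_matrix().T).reshape(W.shape)*1000
m=(P[...,2]>90)&(P[...,2]<116)&(P[...,0]<8)&(P[...,0]>-40)&(abs(P[...,1])<60); print('tin y range',np.percentile(P[m][:,1],[1,99]),'zmax',np.percentile(P[m][:,2],95))
E
```

```text
t 22.55 axis in lab [-0.2098 -0.0015  0.1579] F lab [ 0.6  -0.92  0.08] M [-0.01  0.12  0.03] gap 0.08212339718109674 grip 0.0 rpy [-3.14  -0.264  0.118]
tin y range [-33.8744868   27.41963045] zmax 112.1027063765817
```

View pics/a5.png

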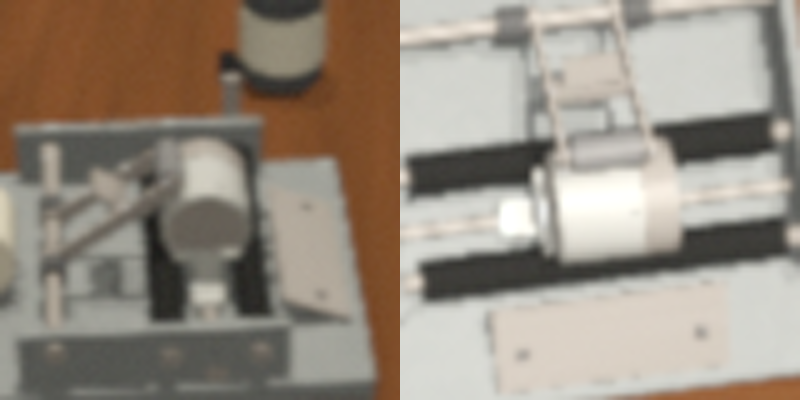

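```bash
python3 -c "
from workcell import ctrl
print(ctrl.job_done())"
```

```text
the job is handed in; nothing more can be done
None
```

The job is handed in, with no verdict returned: the blank tin lies in the cradle under the hold-down arm, its base pressed to the guide with about 7 N (estimated from the wrist force) and then let go, robot clear at about 23 s.

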